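# Level the instrument shelf

### The arm

A 6-joint arm with a two-finger parallel gripper is mounted at the origin on the work surface. World frame = base frame: x ahead of the robot, y to its left, z up, the work surface at z = 0. Lengths are in m, angles in rad, forces in N, time in s.
With the tool pointing down it reaches from about 0.25 to 0.775 m from the base axis. Payload 4 kg.
Tool frame: the origin (TCP) lies at the very end of the fingers, on their centre line; the grasp point (between the pads) lies 19 mm behind it; x points along the fingers, y is the direction in which the jaws open and shut, and the axes are right-handed (so a half turn about x gives the same grasp; the last joint's range is limited). The gripper opens to 94 mm and grips with 3 to 60 N. Pads are 16 mm wide; open, the fingers measure 119 mm over their backs; the gripper's body (75 mm by 177 mm) begins 78 mm behind the grasp point.
Start: joints at [1.18, 0.087, 1.371, -0, 1.684, -0.103], TCP at [0.156, 0.527, 0.206] pointing down, gripper open.
Joint ranges: [-3.1, 3.1], [-0.76, 2.03], [0.27, 2.55], [-1.08, 4.22], [0.17, 2.65], [-2.57, 2.57]. Speed limits (rad/s): [2.79, 2.79, 3.14, 3.14, 3.14, 3.14].

### API

Orientations are given as [roll, pitch, yaw] about the fixed x, y, z axes, in that order (R = Rz(yaw) Ry(pitch) Rx(roll)).
In Python, from bench import robot gives the robot as it stands.
- The arm moves only by the tool carry_out, never from a script. Its argument "targets" is a list of rows, each a list of 5 numbers: the closure, from 0 (fully open) to 1 (shut), then the shift along the tool's x, y, z in cm, then the turn about the tool's x in degrees. In form: [[fingers, tx, ty, tz, turn], ...]. A call has 1 to 20 rows; each row shifts and turns the commanded pose from where the row before left it, along the tool's axes as they then stand; what a row does not reach is not made up. A row lasts 1/10 s, in which the tool goes at most 50 mm and 8.59 degrees, less where a joint would pass 70% of its speed; a pose out of reach is approached as far as the arm can. A call is refused whole if a number of a shift passes 5 or a number of a turn 8.59, either way. A call with a gripper value outside its range is refused whole. The fingers move at their own pace and stop on an object; the grip force is fixed at half the most. Time passes only in rows, so rows that do not move let the fingers close. It gives the time, the measured TCP pose, the force and the opening at its end, in the units of the state.
- robot.get_obs(): the state, without advancing time (a new reading comes with each control period).
- robot.snapshot(name): name is "scene" or "top"; returns a dict with "image" (480x640x3 uint8, red, green, blue), "camera_matrix" (3x3 intrinsics, pixels), "pose" (4x4, takes a point from camera to world coordinates). Camera axes: x right, y up, looking along -z (the intrinsics and any distortion apply to the point x, -y, -z); pixel columns grow to the right and rows downward; lengths in m; the calibration is good to about 2 mm. A picture is of the moment at which its call begins. There is no depth.
- robot.close_job(): hands the job in, once; it reports no verdict.
The state is a dict: "time": time; "joint_positions": joint angles; "qvel": joint speeds; "joint_torque": joint torques, N m; "tool_pos": TCP position; "ee_rot": TCP orientation; "wrist_force": force on the tool from outside, world axes, zero at the start; "wrist_torque": the same for the moment, N m; "width": finger opening in m.
Only numpy, scipy, OpenCV 4.12 (cv2) and the standard library are available. Lean on these libraries where they do the work, as an engineer would, in place of code of your own. Each camera call takes 0.05 s, during which the arm holds its last target. There are 200 camera calls.

### The job

Set the spirit level upright on the little metal instrument shelf, lengthwise on its black strip, and let go of it. Then take the shelf's levelling foot by the wing grip of its knob, press it down until the foot stands on the base plate, and keep pressing while you turn it until the bubble sits midway between the two lines. Finish while still holding the knob, foot pressed down and bubble centred; leave the other things on the bench where they are.

Things in the scene. Friction and masses are not known exactly. Their poses are not given: they have to be found in the camera images.
- level: Loose spirit level, bare aluminium bar 150 mm long (x) x 24 wide (y) x 38 high, 0.35 kg, ends alike, lying upright on the bench left or right of the shelf. Origin: centre of the underside, z up. Between its 36 long end blocks the bar is 26 high, with the green vial above in the gap (top 38): pinch across the width at the middle, below 26.
- bubble (a joint): White bubble, 16 mm long; two black lines 22 mm apart. Value: its place (m) along the level's x, 0 = centred, positive towards the level's +x end, stops at -0.022 and 0.022. It runs to the HIGHER end, 2 mm per 0.001 rad of tilt; settles in 1 to 1.5 s.
- seat (a point): Centre of the black strip (170 x 36 mm) on top of the shelf, about 70 mm above the bench. y runs along strip and shelf, away from the foot, towards the hinge (60 beyond this point); z up. The knob's axis is 150 away along -y. The shelf is an aluminium plate 160 x 280 x 10 over a base plate 8 thick that is fixed to the bench, turned up to 0.3 rad.
- knob_grip (a point): On the axis of the knob (black flange, grey wing), 55 mm above the shelf, 19 above the knob's round flange (64 across, 28 to 36 above the shelf). On the flange stands the wing: a bar 46 long (x) x 14 wide (y) x 26 high (36 to 62 above the shelf), pinched across its width from above with the fingertips pressing on the flange. z up. Turns with the knob.
- knob (a joint): Turn of the knob (rad), growing CLOCKWISE seen from above, -0.6 to 2.2; starts at -0.2 to 0.2. Clockwise raises the foot end of the shelf: 0.006 rad of tilt, 1.3 mm at the knob, 12 mm of bubble per rad. At the start, foot pressed down, the foot end is low: level needs some 0.5 to 1.5 rad clockwise. Stiff (0.05 N m); stays where it is turned.
- rocker (a joint): Lift (rad) of shelf and foot about the sprung hinge: 0 = foot pressed down on the base plate (firm stop); 0.024 = left alone, foot about 5 mm clear of the base. About 3 to 6 N down on the knob presses it home; 6 to 15 N holds it. Let go, it springs up and the bubble runs to the foot end.
- meter: Bystander: hand multimeter, grey block 130 x 70 x 36 high (mm). Origin: underside.
- spool: Bystander: solder spool, 60 across, 33 high (mm). Origin: underside.
- jar: Bystander: small flux jar, 42 across, 50 high (mm). Origin: underside.
- driver: Bystander: screwdriver, 170 long, lying (mm). Origin: underside.
- board: Bystander: circuit board 70 x 100, with chips, lying flat (mm). Origin: underside.
- tray: Bystander: white divided parts tray 110 x 150 x 30 (mm). Origin: underside.
Not all that is in view belongs to the job. There is more than one size of the level; the one meant has the size given above.

How it is judged:
By the outcome, as a careful person would: the job done as asked, in the order asked, and still so for the second after the job is handed in, while the arm keeps its last pose, push and grip.
It also fails if it takes over 72 s, if anything falls off the work surface, if the arm or the gripper's body presses on something with over 40 N, if the wrist force passes 120 N, or if a joint passes its speed limit or range.

## Working session

There is one attempt and no reset: what is moved stays moved. The work goes in short steps, Python scripts to look and compute and a tool call to move; the robot and the scene stay as the last step left them, time stands still between calls to the robot, and variables do not carry over. Pictures are saved under pics/ and viewed, about 8 in all and at most 12, crops included, and the job is handed in when it is done.

Besides the shell and the picture viewer there is one more tool, called in YAML: its name, and indented under it one key for each argument. carry_out: Moves the arm, as the interface text tells. Its arguments: {"type":"object","properties":{"targets":{"type":"array","items":{"type":"array","items":{"type":"number"}}}},"required":["targets"]}

```bash
mkdir -p pics
cat > h.py <<'E'
import numpy as np, cv2
from bench import robot
def snap(n,f=None):
    s=robot.snapshot(n); 
    if f: cv2.imwrite('pics/'+f,s['image'][:,:,::-1])
    return s
def ray(s,u,v):
    K=s['camera_matrix'];P=s['pose']
    d=np.linalg.inv(K)@np.array([u,v,1.]); d=np.array([d[0],-d[1],-d[2]])
    return P[:3,3],P[:3,:3]@d
def onz(s,u,v,z):
    o,d=ray(s,u,v); return o+d*(z-o[2])/d[2]
def proj(s,p):
    P=s['pose'];c=P[:3,:3].T@(np.array(p)-P[:3,3]); q=s['camera_matrix']@np.array([c[0],-c[1],-c[2]]); return q[:2]/q[2]
E
python3 - <<'E'
from h import *
import pickle
np.set_printoptions(precision=4,suppress=True)
for n in ('top','scene'):
    s=snap(n,n+'0.png'); pickle.dump(s,open(n+'0.pkl','wb')); print(s['camera_matrix'],s['pose'],[k for k in s])
print(robot.get_obs())
E
```

```text
[[505.1142   0.     326.1728]
 [  0.     505.1142 248.0305]
 [  0.       0.       1.    ]] [[-0.0066  0.9947 -0.1031  0.4392]
 [-0.9999 -0.0051  0.0142  0.0557]
 [ 0.0136  0.1032  0.9946  1.2991]
 [ 0.      0.      0.      1.    ]] ['image', 'camera_matrix', 'pose']
[[436.4368   0.     315.6618]
 [  0.     436.4368 237.334 ]
 [  0.       0.       1.    ]] [[-0.6015 -0.6656  0.4419  1.0099]
 [ 0.7989 -0.5023  0.3309  0.3786]
 [ 0.0017  0.552   0.8338  0.8968]
 [ 0.      0.      0.      1.    ]] ['image', 'camera_matrix', 'pose']
{'time': 0.1, 'joint_positions': array([ 1.1799,  0.0879,  1.3721, -0.    ,  1.6836, -0.1031]), 'qvel': array([-0.0017, -0.0005, -0.0036, -0.0009, -0.0001, -0.0002]), 'joint_torque': array([  0.0025, -34.1254, -30.33  ,   0.0721,   0.0304,  -0.0001]), 'tool_pos': array([0.1559, 0.5269, 0.2044]), 'ee_rot': array([-1.66  ,  1.5688, -1.9478]), 'wrist_force': array([-0.0308, -0.0382,  0.414 ]), 'wrist_torque': array([-0.0202,  0.003 ,  0.0555]), 'width': 0.09398462343776919}
```

View pics/top0.png

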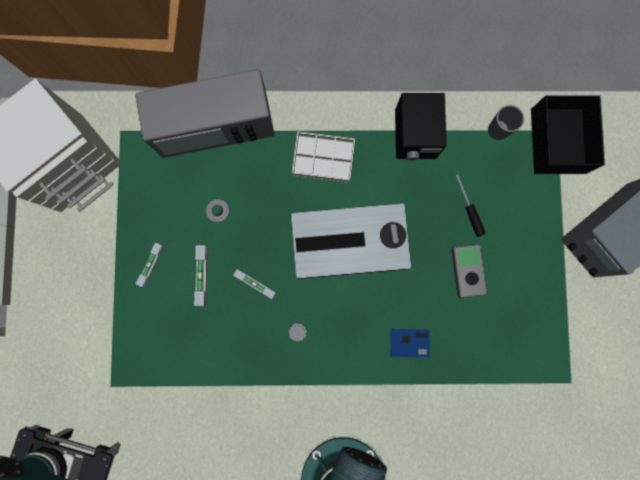

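View pics/scene0.png

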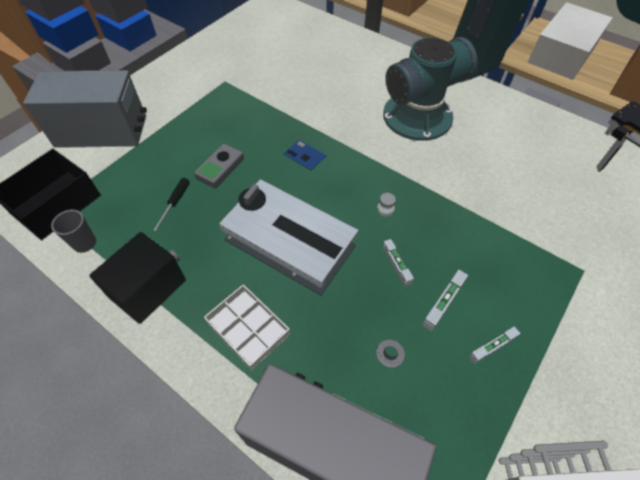

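Top view: three levels at (149,265), (200,275) and (254,284). The middle one is the longest. The strip is at about (330,242) and the knob at about (393,235), so the foot is to the right (-y). Next I measure them.

```bash
cat > m.py <<'E'
from h import *
import pickle
np.set_printoptions(precision=4,suppress=True)
def blob(s,mask,box,z):
    x0,y0,x1,y1=box; m=np.zeros(mask.shape,np.uint8); m[y0:y1,x0:x1]=mask[y0:y1,x0:x1]
    m=cv2.morphologyEx(m,cv2.MORPH_CLOSE,np.ones((3,3)))
    c=max(cv2.findContours(m,0,1)[0],key=cv2.contourArea)
    w=np.array([onz(s,u,v,z)[:2] for u,v in c[:,0]],np.float32)
    (cx,cy),(a,b),_=r=cv2.minAreaRect(w*1000)
    p=cv2.boxPoints(r); e=[p[1]-p[0],p[2]-p[1]]; e=max(e,key=np.linalg.norm)
    return np.array([cx,cy])/1000,sorted((a,b)),np.arctan2(e[1],e[0]),c
if __name__=='__main__':
    s=pickle.load(open('top0.pkl','rb')); im=s['image'].astype(int)
    R,G,B=im[...,0],im[...,1],im[...,2]
    ng=((R>90)|(G>120)).astype(np.uint8)
    for b in [(130,235,168,295),(185,238,215,312),(228,262,280,305)]: print('lev',blob(s,ng,b,.036)[:3])
    dk=((R<50)&(G<50)).astype(np.uint8)
    print('strip',blob(s,dk,(290,225,372,258),.070)[:3])
    dk=((R<70)&(G<70)).astype(np.uint8)
    print('flange',blob(s,dk,(376,218,409,252),.108)[:3])
    big=cv2.resize(s['image'][200:285,280:420],None,fx=5,fy=5,interpolation=2)
    l=cv2.resize(s['image'][235:315,130:280],None,fx=5,fy=5,interpolation=2)[:,:700]
    cv2.imwrite('pics/crop0.png',np.vstack([big,l])[:600+225:,:,::-1][:,:] if 0 else cv2.resize(np.vstack([big,l]),None,fx=.72,fy=.72)[:,:,::-1])
E
python3 m.py
```

```text
lev (array([0.5315, 0.4802]), [23.034423828125, 114.87725830078125], np.float32(-0.4112457))
lev (array([0.5046, 0.3529]), [27.178377151489258, 149.5888671875], np.float32(-0.001405219))
lev (array([0.4822, 0.2184]), [20.318565368652344, 115.07452392578125], np.float32(1.0190756))
strip (array([0.582 , 0.0289]), [31.417211532592773, 165.5083770751953], np.float32(-1.4882159))
flange (array([ 0.5931, -0.1195]), [57.62470626831055, 59.76665496826172], np.float32(1.5656718))
```

View pics/crop0.png

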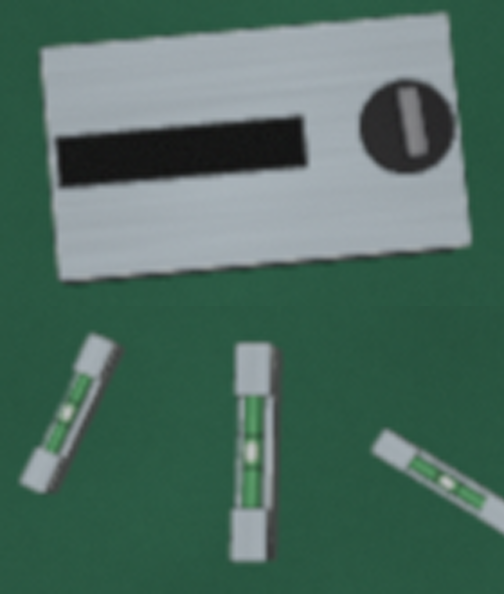

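The crop shows the level's top face with its shadowed side to the right, and the wing running roughly across the shelf. Now I refine the level pose from its top edge, the wing angle, and the tool heading.

Run:
```python
from m import *
from scipy.spatial.transform import Rotation as Ro
s=pickle.load(open('top0.pkl','rb')); im=s['image'].astype(int); R=im[...,0]; G=im[...,1]
print(R[250,188:212],R[262,188:212]); print(R[297,188:212])
br=((R>135)).astype(np.uint8)
for b in [(190,240,212,260),(190,288,212,310)]: print('endblock',blob(s,br,b,.038)[:3])
# wing
sub=R[218:252,376:410]; 
m=np.zeros(R.shape,np.uint8); yy,xx=np.mgrid[:480,:640]; f=(xx-392.8)**2+(yy-235)**2<11.5**2
m[(R>85)&f]=1
print('wing',blob(s,m,(376,218,410,252),.132)[:3])
t=pickle.load(open('scene0.pkl','rb'))
def corners(c,yaw,L,W,z):
    return [proj(t,[c[0]+a*L/2*np.cos(yaw)-b*W/2*np.sin(yaw),c[1]+a*L/2*np.sin(yaw)+b*W/2*np.cos(yaw),z]) for a,b in ((1,1),(1,-1),(-1,-1),(-1,1))]
I=t['image'].copy(); S=4; x0,y0=190,170
I=cv2.resize(I[y0:y0+165,x0:x0+290],None,fx=2.7,fy=2.7,interpolation=2)
for c in (corners((.5046,.355),-.015,.15,.024,.038),corners((.582,.0289),1.653,.17,.036,.07),corners((.5931,-.1195),1.653,.02,.02,.106)):
    cv2.polylines(I,[np.int32([(p-[x0,y0]+.5)*2.7 for p in c])],True,(255,0,0),1)
cv2.imwrite('pics/chk.png',I[:,:,::-1])
o=robot.get_obs(); print(Ro.from_euler('xyz',o['ee_rot']).as_matrix())
```

```text
[ 44  44  43  43  42  43  53 106 156 162 160 159 158 161 162 160 143 104
  87  69  55  45  42  41] [ 43  44  44  43  43  42  44  61 111 133  77  76  85  68  62  94 138 135
  75  61  50  44  43  42]
[ 44  43  43  43  44  62 114 157 161 160 158 159 162 162 160 137  75  64
  62  51  43  42  41  42]
endblock (array([0.5605, 0.3532]), [19.950695037841797, 32.70340347290039], np.float32(0.018307822))
endblock (array([0.4521, 0.3536]), [19.763458251953125, 39.84467697143555], np.float32(0.01850707))
wing (array([ 0.5944, -0.1204]), [12.322190284729004, 43.201194763183594], np.float32(0.14449364))
[[-0.0007  0.2838  0.9589]
 [-0.0018  0.9589 -0.2838]
 [-1.     -0.002  -0.0002]]
```

View pics/chk.png

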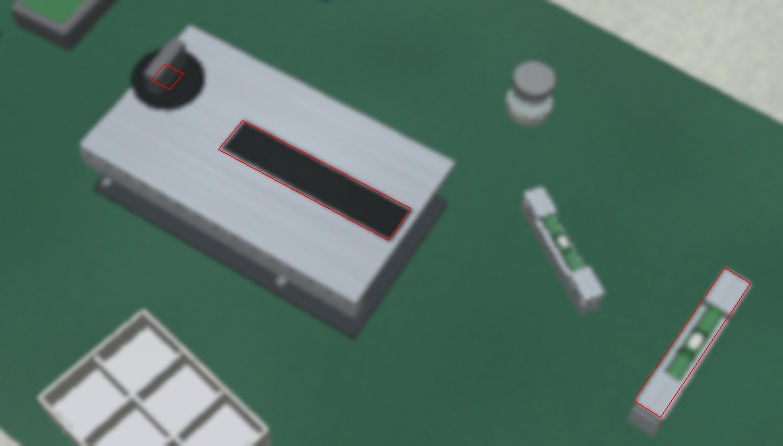

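The projected strip and level outlines fit in the scene view, and the tool heading is psi = j1 - j6. Next I write a helper that gives tool-frame shifts.

```bash
cat > d.py <<'E'
import sys
from h import *
from scipy.spatial.transform import Rotation as Ro
def d(x,y,z,psi):
    o=robot.get_obs(); M=Ro.from_euler('xyz',o['ee_rot']).as_matrix()
    p0=np.arctan2(M[1,1],M[0,1]); t=np.degrees(p0-psi); t=(t+180)%360-180
    y_=np.array([np.cos(psi),np.sin(psi),0]); z_=np.array([np.sin(psi),-np.cos(psi),0])
    v=np.array([x,y,z])-o['tool_pos']
    print('t',round(o['time'],2),'pos',o['tool_pos'].round(4),'psi',round(p0,4),'F',o['wrist_force'].round(2),'w',round(o['width'],4),'j6',o['joint_positions'][5].round(3))
    print('turn %.2f then tx %.2f ty %.2f tz %.2f'%(t,-v[2]*100,v@y_*100,v@z_*100))
if __name__=='__main__': d(*map(float,sys.argv[1:]))
E
python3 - <<'E'
from h import *
import pickle
s=pickle.load(open('top0.pkl','rb'))
a=onz(s,199.99+.5,250.5,.038);b=onz(s,198.67+.5,297.5,.038);print(a,b,np.arctan2((a-b)[1],(a-b)[0]))
E
python3 d.py .5050 .355 .10 1.555
```

```text
[0.56529461 0.35202469 0.038     ] [0.44833194 0.35305824 0.038     ] -0.008836400539023157
t 0.1 pos [0.1559 0.5269 0.2044] psi 1.283 F [-0.03 -0.04  0.41] w 0.094 j6 -0.103
turn -15.58 then tx 10.44 ty -16.64 tz 35.17
```

carry_out:
  targets:
    - [0, 0, 0, 0, -8]
    - [0, 0, 0, 0, -7.9]
    - [0, 0.8, -1.6, 3.4, 0]
    - [0, 0.9, -1.6, 3.4, 0]
    - [0, 0.9, -1.7, 3.6, 0]
    - [0, 0.9, -1.7, 3.6, 0]
    - [0, 0.9, -1.7, 3.6, 0]
    - [0, 0.9, -1.7, 3.5, 0]
    - [0, 0.9, -1.7, 3.5, 0]
    - [0, 0.9, -1.7, 3.5, 0]
    - [0, 0.9, -1.7, 3.5, 0]
    - [0, 0.9, -1.7, 3.5, 0]
    - [0, 0, 0, 0, 0]
    - [0, 0, 0, 0, 0]

```text
time: 1.5
tool_pos: [0.5053, 0.3551, 0.1152]
ee_rot: [-2.856, 1.568, -2.868]
wrist_force: [-0.2, 0.1, -0.1]
width: 0.0941
```

```bash
python3 d.py .5050 .353 .004 1.561
```

```text
t 1.5 pos [0.5053 0.3551 0.1152] psi 1.5587 F [-0.15  0.13 -0.11] w 0.0941 j6 -1.038
turn -0.13 then tx 11.12 ty -0.21 tz -0.03
```

carry_out:
  targets:
    - [0, 1.5, -0.2, 0, 0]
    - [0, 2, 0, 0, 0]
    - [0, 2, 0, 0, 0]
    - [0, 2, 0, 0, 0]
    - [0, 1.5, 0, 0, 0]
    - [0, 1, 0, 0, 0]
    - [0, 0.7, 0, 0, 0]
    - [0, 0.4, 0, 0, 0]
    - [0, 0, 0, 0, 0]
    - [0, 0, 0, 0, 0]
    - [1, 0, 0, 0, 0]
    - [1, 0, 0, 0, 0]
    - [1, 0, 0, 0, 0]
    - [1, 0, 0, 0, 0]
    - [1, 0, 0, 0, 0]
    - [1, 0, 0, 0, 0]
    - [1, 0, 0, 0, 0]
    - [1, 0, 0, 0, 0]

```text
time: 3.3
tool_pos: [0.5053, 0.3538, 0.0055]
ee_rot: [2.447, 1.571, 2.437]
wrist_force: [-0.6, 0.4, -0.5]
width: 0.0335
```

```bash
python3 d.py .582 .0289 .15 0.082
```

```text
t 3.3 pos [0.5053 0.3538 0.0055] psi 1.5606 F [-0.63  0.37 -0.46] w 0.0335 j6 -1.042
turn 84.72 then tx -14.45 ty 4.98 tz 33.01
```

Still closing, so I wait, then lift.

carry_out:
  targets:
    - [1, 0, 0, 0, 0]
    - [1, 0, 0, 0, 0]
    - [1, 0, 0, 0, 0]
    - [1, 0, 0, 0, 0]
    - [1, 0, 0, 0, 0]
    - [1, -0.5, 0, 0, 0]
    - [1, -1, 0, 0, 0]
    - [1, -2, 0, 0, 0]
    - [1, -2.5, 0, 0, 0]
    - [1, -2.5, 0, 0, 0]
    - [1, -2.5, 0, 0, 0]
    - [1, -2, 0, 0, 0]
    - [1, -1, 0, 0, 0]
    - [1, -0.5, 0, 0, 0]
    - [1, 0, 0, 0, 0]

```text
time: 4.8
tool_pos: [0.5053, 0.3537, 0.1506]
ee_rot: [0.542, 1.571, 0.531]
wrist_force: [-0.6, 0.4, -3.8]
width: 0.0237
```

```bash
python3 d.py .582 .0289 .15 0.082
```

```text
t 4.8 pos [0.5053 0.3537 0.1506] psi 1.5605 F [-0.58  0.43 -3.84] w 0.0237 j6 -1.042
turn 84.71 then tx 0.06 ty 4.98 tz 33.00
```

carry_out:
  targets:
    - [1, 0, 0, 0, 4]
    - [1, 0, 0, 0, 7.5]
    - [1, 0, 0, 0, 8.5]
    - [1, 0, 0, 0, 8.5]
    - [1, 0, 0, 0, 8.5]
    - [1, 0, 0, 0, 8.5]
    - [1, 0, 0, 0, 8.5]
    - [1, 0, 0, 0, 8.5]
    - [1, 0, 0, 0, 8.5]
    - [1, 0, 0, 0, 7.5]
    - [1, 0, 0, 0, 4.2]
    - [1, 0, 0, 0, 2]
    - [1, 0, 0, 0, 0]

```text
time: 6.1
tool_pos: [0.5045, 0.3533, 0.1484]
ee_rot: [-1.12, 1.567, -2.609]
wrist_force: [-0.8, -0.2, -3.3]
width: 0.0236
```

carry_out:
  targets:
    - [1, 0, 0, 1, 0]
    - [1, 0, 0, 2, 0]
    - [1, 0, 0.5, 3, 0]
    - [1, 0, 0.5, 3, 0]
    - [1, 0, 0.5, 3, 0]
    - [1, 0, 0.5, 3, 0]
    - [1, 0, 0.5, 3, 0]
    - [1, 0, 0.5, 3, 0]
    - [1, 0, 0.5, 3, 0]
    - [1, 0, 0.5, 3, 0]
    - [1, 0, 0.5, 3, 0]
    - [1, 0, 0.5, 2, 0]
    - [1, 0, 0, 1, 0]
    - [1, 0, 0, 0, 0]
    - [1, 0, 0, 0, 0]

```text
time: 7.6
tool_pos: [0.5818, 0.0296, 0.1503]
ee_rot: [-2.556, 1.57, 2.238]
wrist_force: [0.3, 0.4, -3.3]
width: 0.0239
```

```bash
python3 d.py .582 .0289 .080 0.082
python3 - <<'E'
from h import *
s=snap('scene'); t=snap('top')
a=cv2.resize(s['image'][150:310,200:380],None,fx=2.2,fy=2.2,interpolation=2);b=cv2.resize(t['image'][190:300,280:425],None,fx=2.7,fy=2.7,interpolation=2)
h=max(a.shape[0],b.shape[0]); c=np.zeros((h,a.shape[1]+b.shape[1],3),np.uint8); c[:a.shape[0],:a.shape[1]]=a;c[:b.shape[0],a.shape[1]:]=b
cv2.imwrite('pics/hold.png',c[:,:,::-1]);print(c.shape)
E
```

```text
t 7.6 pos [0.5818 0.0296 0.1503] psi 0.0825 F [ 0.33  0.39 -3.29] w 0.0239 j6 -0.13
turn 0.03 then tx 7.03 ty 0.02 tz 0.07
(352, 788, 3)
```

View pics/hold.png

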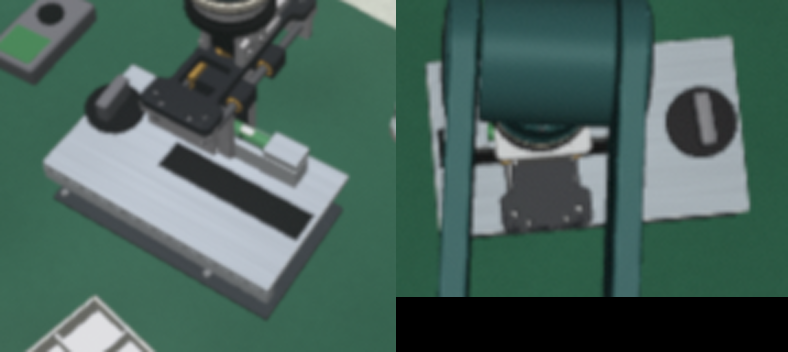

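The level is held and aligned over the strip. I descend until it touches.

carry_out:
  targets:
    - [1, 0.8, 0, 0.07, 0]
    - [1, 1.2, 0, 0, 0]
    - [1, 1.5, 0, 0, 0]
    - [1, 1.5, 0, 0, 0]
    - [1, 1, 0, 0, 0]
    - [1, 0.5, 0, 0, 0]
    - [1, 0.3, 0, 0, 0]
    - [1, 0.2, 0, 0, 0]
    - [1, 0.1, 0, 0, 0]
    - [1, 0, 0, 0, 0]
    - [1, 0, 0, 0, 0]

```text
time: 8.8
tool_pos: [0.5827, 0.0283, 0.08]
ee_rot: [1.502, 1.57, 0.013]
wrist_force: [0.8, -0.2, -3.7]
width: 0.0239
```

carry_out:
  targets:
    - [1, 0.05, 0, 0, 0]
    - [1, 0.05, 0, 0, 0]
    - [1, 0.05, 0, 0, 0]
    - [1, 0, 0, 0, 0]
    - [1, 0, 0, 0, 0]

```text
time: 9.3
tool_pos: [0.5823, 0.0283, 0.0779]
ee_rot: [-2.275, 1.571, 2.519]
wrist_force: [0.5, -0.3, -3.6]
width: 0.0235
```

carry_out:
  targets:
    - [1, 0.05, 0, 0, 0]
    - [1, 0.05, 0, 0, 0]
    - [1, 0, 0, 0, 0]
    - [1, 0, 0, 0, 0]

```text
time: 9.7
tool_pos: [0.5825, 0.0283, 0.0773]
ee_rot: [1.647, 1.57, 0.159]
wrist_force: [-0.6, 1.1, -0.8]
width: 0.0237
```

carry_out:
  targets:
    - [1, 0.05, 0, 0, 0]
    - [1, 0, 0, 0, 0]
    - [1, 0, 0, 0, 0]

```text
time: 10.0
tool_pos: [0.5826, 0.0284, 0.077]
ee_rot: [1.62, 1.57, 0.131]
wrist_force: [-0.6, 0.7, 0.5]
width: 0.0237
```

Contact confirmed by the force change. I release and rise.

carry_out:
  targets:
    - [0, 0, 0, 0, 0]
    - [0, 0, 0, 0, 0]
    - [0, 0, 0, 0, 0]
    - [0, 0, 0, 0, 0]
    - [0, 0, 0, 0, 0]
    - [0, 0, 0, 0, 0]
    - [0, -1, 0, 0, 0]
    - [0, -2, 0, 0, 0]
    - [0, -2.5, 0, 0, 0]
    - [0, -2.5, 0, 0, 0]
    - [0, -2, 0, 0, 0]
    - [0, -1, 0, 0, 0]
    - [0, 0, 0, 0, 0]

```text
time: 11.3
tool_pos: [0.5834, 0.0283, 0.1889]
ee_rot: [1.459, 1.566, -0.029]
wrist_force: [0.8, -0.1, -0.2]
width: 0.094
```

```bash
python3 d.py .5940 -.1200 .16 1.715
```

```text
t 11.3 pos [0.5834 0.0283 0.1889] psi 0.0822 F [ 0.75 -0.05 -0.17] w 0.094 j6 -0.131
turn -93.55 then tx 2.89 ty -14.83 tz -1.08
```

carry_out:
  targets:
    - [0, 0, 0, 0, -5]
    - [0, 0, 0, 0, -8.5]
    - [0, 0, 0, 0, -8.5]
    - [0, 0, 0, 0, -8.5]
    - [0, 0, 0, 0, -8.5]
    - [0, 0, 0, 0, -8.5]
    - [0, 0, 0, 0, -8.5]
    - [0, 0, 0, 0, -8.5]
    - [0, 0, 0, 0, -8.5]
    - [0, 0, 0, 0, -8.5]
    - [0, 0, 0, 0, -8]
    - [0, 0, 0, 0, -4]
    - [0, 0, 0, 0, 0]

```text
time: 12.6
tool_pos: [0.5816, 0.0284, 0.1848]
ee_rot: [2.917, 1.568, 3.06]
wrist_force: [-0.1, -0.2, 0.6]
width: 0.0937
```

carry_out:
  targets:
    - [0, 0, -1, 0, 0]
    - [0, 0, -2, -0.1, 0]
    - [0, 0, -2.5, -0.2, 0]
    - [0, 0, -2.5, -0.2, 0]
    - [0, 0, -2.5, -0.2, 0]
    - [0, 0, -2.3, -0.2, 0]
    - [0, 0, -1.5, -0.2, 0]
    - [0, 0, -0.5, 0, 0]
    - [0, 0, 0, 0, 0]
    - [0, 0, 0, 0, 0]

```text
time: 13.6
tool_pos: [0.5926, -0.119, 0.1864]
ee_rot: [1.62, 1.57, 1.764]
wrist_force: [0.0, 0.0, 0.7]
width: 0.0937
```

```bash
python3 d.py .5942 -.1203 .112 1.715
python3 - <<'E'
from h import *
s=snap('scene'); t=snap('top')
a=cv2.resize(s['image'][150:310,200:380],None,fx=2.2,fy=2.2,interpolation=2);b=cv2.resize(t['image'][190:300,280:425],None,fx=2.7,fy=2.7,interpolation=2)
h=max(a.shape[0],b.shape[0]); c=np.zeros((h,a.shape[1]+b.shape[1],3),np.uint8); c[:a.shape[0],:a.shape[1]]=a;c[:b.shape[0],a.shape[1]:]=b
cv2.imwrite('pics/k1.png',c[:,:,::-1])
E
```

```text
t 13.6 pos [ 0.5926 -0.119   0.1864] psi 1.7145 F [0.01 0.   0.73] w 0.0937 j6 -2.007
turn -0.03 then tx 7.44 ty -0.15 tz 0.14
```

View pics/k1.png

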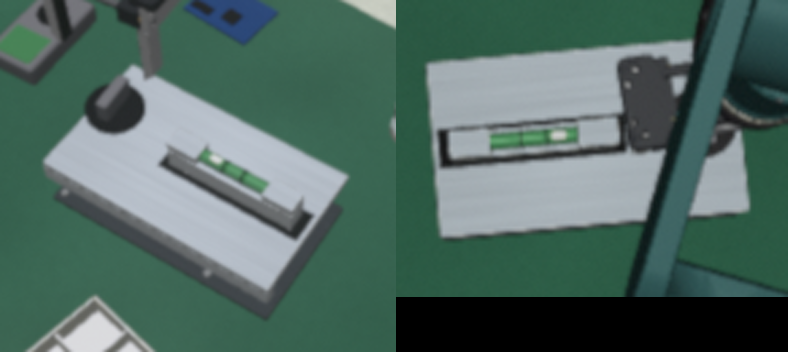

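The level stands upright on the strip with the bubble at the foot end. I descend on the wing and close.

carry_out:
  targets:
    - [0, 0.5, -0.15, 0.14, 0]
    - [0, 1, 0, 0, 0]
    - [0, 1.5, 0, 0, 0]
    - [0, 1.5, 0, 0, 0]
    - [0, 1.2, 0, 0, 0]
    - [0, 0.8, 0, 0, 0]
    - [0, 0.5, 0, 0, 0]
    - [0, 0.3, 0, 0, 0]
    - [0, 0, 0, 0, 0]
    - [1, 0, 0, 0, 0]
    - [1, 0, 0, 0, 0]
    - [1, 0, 0, 0, 0]
    - [1, 0, 0, 0, 0]
    - [1, 0, 0, 0, 0]
    - [1, 0, 0, 0, 0]
    - [1, 0, 0, 0, 0]
    - [1, 0, 0, 0, 0]
    - [1, 0, 0, 0, 0]
    - [1, 0, 0, 0, 0]
    - [1, 0, 0, 0, 0]

```text
time: 15.7
tool_pos: [0.594, -0.1197, 0.1132]
ee_rot: [1.707, 1.568, 1.851]
wrist_force: [0.3, 4.4, 0.5]
width: 0.0141
```

carry_out:
  targets:
    - [1, 0, 0, 0, 0]
    - [1, 0, 0, 0, 0]
    - [1, 0, 0, 0, 0]
    - [1, 0, 0, 0, 0]
    - [1, 0, 0, 0, 0]

```text
time: 16.2
tool_pos: [0.594, -0.1198, 0.1131]
ee_rot: [1.757, 1.569, 1.901]
wrist_force: [-0.5, 5.0, -0.3]
width: 0.014
```

carry_out:
  targets:
    - [1, 0.1, 0.05, 0, 0]
    - [1, 0.1, 0, 0, 0]
    - [1, 0.1, 0, 0, 0]
    - [1, 0.1, 0, 0, 0]
    - [1, 0, 0, 0, 0]
    - [1, 0, 0, 0, 0]

```text
time: 16.8
tool_pos: [0.5942, -0.1207, 0.1099]
ee_rot: [0.012, 1.57, 0.155]
wrist_force: [-1.3, 3.3, 4.9]
width: 0.0139
```

carry_out:
  targets:
    - [1, 0.05, 0, 0, 0]
    - [1, 0.05, 0, 0, 0]
    - [1, 0, 0, 0, 0]
    - [1, 0, 0, 0, 0]

```text
time: 17.2
tool_pos: [0.5943, -0.1209, 0.1089]
ee_rot: [-0.821, 1.57, -0.678]
wrist_force: [-1.4, 2.4, 5.1]
width: 0.0137
```

carry_out:
  targets:
    - [1, 0.05, 0, 0, 0]
    - [1, 0.05, 0, 0, 0]
    - [1, 0, 0, 0, 0]
    - [1, 0, 0, 0, 0]

```text
time: 17.6
tool_pos: [0.5943, -0.1211, 0.1083]
ee_rot: [-0.787, 1.57, -0.644]
wrist_force: [-2.2, 1.4, 6.6]
width: 0.0136
```

carry_out:
  targets:
    - [1, 0.05, 0, 0, 0]
    - [1, 0.05, 0, 0, 0]
    - [1, 0, 0, 0, 0]
    - [1, 0, 0, 0, 0]

```text
time: 18.0
tool_pos: [0.5944, -0.1212, 0.108]
ee_rot: [-0.756, 1.569, -0.613]
wrist_force: [-2.5, 1.2, 8.2]
width: 0.0138
```

Stiffness rises sharply here, so the foot is on the base plate at about 8 N. I press slightly more and start turning.

carry_out:
  targets:
    - [1, 0.05, 0, 0, 0]
    - [1, 0, 0, 0, 3]
    - [1, 0, 0, 0, 3]
    - [1, 0, 0, 0, 3]
    - [1, 0, 0, 0, 3]
    - [1, 0, 0, 0, 3]
    - [1, 0, 0, 0, 3]
    - [1, 0, 0, 0, 3]
    - [1, 0, 0, 0, 3]
    - [1, 0, 0, 0, 3]
    - [1, 0, 0, 0, 3]
    - [1, 0, 0, 0, 0]
    - [1, 0, 0, 0, 0]
    - [1, 0, 0, 0, 0]
    - [1, 0, 0, 0, 0]
    - [1, 0, 0, 0, 0]
    - [1, 0, 0, 0, 0]
    - [1, 0, 0, 0, 0]
    - [1, 0, 0, 0, 0]
    - [1, 0, 0, 0, 0]

```text
time: 20.0
tool_pos: [0.5946, -0.1202, 0.1084]
ee_rot: [0.546, 1.568, 0.166]
wrist_force: [-3.4, 4.2, 10.7]
width: 0.0138
```

```bash
python3 d.py .5942 -.1203 .108 1.2
python3 - <<'E'
from h import *
s=snap('scene'); t=snap('top')
cv2.imwrite('s1.png',s['image'][:,:,::-1]);cv2.imwrite('t1.png',t['image'][:,:,::-1])
a=cv2.resize(s['image'][175:285,220:350],None,fx=3,fy=3,interpolation=2);b=cv2.resize(t['image'][215:270,290:380],None,fx=4.4,fy=4.4,interpolation=2)
h=max(a.shape[0],b.shape[0]); c=np.zeros((h,a.shape[1]+b.shape[1],3),np.uint8); c[:a.shape[0],:a.shape[1]]=a;c[:b.shape[0],a.shape[1]:]=b
cv2.imwrite('pics/k2.png',c[:,:,::-1])
E
```

```text
t 20.0 pos [ 0.5946 -0.1202  0.1084] psi 1.1905 F [-3.41  4.19 10.74] w 0.0138 j6 -1.484
turn -0.55 then tx 0.04 ty -0.03 tz -0.04
```

View pics/k2.png

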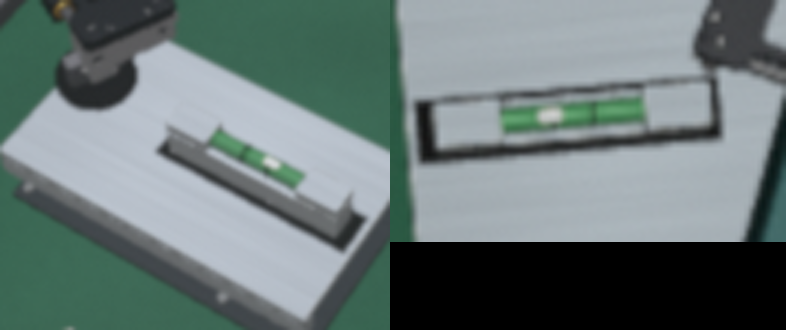

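The level is fully visible in the top view. The bubble is about 5 px (12 mm) to the hinge side, so about 1 rad more is needed. I turn 0.8 rad, then measure sub-pixel.

carry_out:
  targets:
    - [1, 0, 0, 0, 2.5]
    - [1, 0, 0, 0, 2.5]
    - [1, 0, 0, 0, 2.5]
    - [1, 0, 0, 0, 2.5]
    - [1, 0, 0, 0, 2.5]
    - [1, 0, 0, 0, 2.5]
    - [1, 0, 0, 0, 2.5]
    - [1, 0, 0, 0, 2.5]
    - [1, 0, 0, 0, 2.5]
    - [1, 0, 0, 0, 2.5]
    - [1, 0, 0, 0, 2.5]
    - [1, 0, 0, 0, 2.5]
    - [1, 0, 0, 0, 2.5]
    - [1, 0, 0, 0, 2.5]
    - [1, 0, 0, 0, 2.5]
    - [1, 0, 0, 0, 2.5]
    - [1, 0, 0, 0, 2.5]
    - [1, 0, 0, 0, 2.5]

```text
time: 21.9
tool_pos: [0.5953, -0.1191, 0.1092]
ee_rot: [1.564, 1.566, 0.397]
wrist_force: [-3.0, 7.1, 12.4]
width: 0.0136
```

carry_out:
  targets:
    - [1, 0, 0, 0, 0]
    - [1, 0, 0, 0, 0]
    - [1, 0, 0, 0, 0]
    - [1, 0, 0, 0, 0]
    - [1, 0, 0, 0, 0]
    - [1, 0, 0, 0, 0]
    - [1, 0, 0, 0, 0]
    - [1, 0, 0, 0, 0]
    - [1, 0, 0, 0, 0]
    - [1, 0, 0, 0, 0]
    - [1, 0, 0, 0, 0]
    - [1, 0, 0, 0, 0]
    - [1, 0, 0, 0, 0]
    - [1, 0, 0, 0, 0]

```text
time: 23.3
tool_pos: [0.5954, -0.1191, 0.1093]
ee_rot: [1.557, 1.566, 0.392]
wrist_force: [-3.6, 7.4, 12.8]
width: 0.0137
```

```bash
cat > bub.py <<'E'
from h import *
import sys
def prof(s,c,n,z=.070+.034):
    im=np.mean([np.float32(s['image'])]+[np.float32(robot.snapshot(n)['image']) for _ in range(2)],0)
    y=np.array([-.0823,.9966,0]);x=np.array([.9966,.0823,0]); q=np.arange(-50,50.1,.5)/1000
    out=0
    for w in (-.002,0,.002):
        p=np.float32([proj(s,np.array([c[0],c[1],z])+y*a+x*w) for a in q])
        out=out+cv2.remap(im,p[:,:1]-0,p[:,1:]-0,cv2.INTER_CUBIC)[:,0]/3
    return q*1000,out
def half(q,f,i0,i1,lv):  # first crossing of lv between q i0->i1
    k=(q>=min(i0,i1))&(q<=max(i0,i1)); Q,F=q[k],f[k]
    for a in range(len(Q)-1):
        if (F[a]-lv)*(F[a+1]-lv)<=0: return Q[a]+(lv-F[a])/(F[a+1]-F[a])*.5
if __name__=='__main__':
    c=(.5823,.0284); np.set_printoptions(linewidth=220,suppress=True)
    for n in ('top','scene'):
        s=snap(n); q,P=prof(s,c,n); r=P[:,0]
        print(n); print(np.c_[q,P][::4].astype(int).T)
        a=half(q,r,-48,-28,115); b=half(q,r,28,48,115); 
        k=np.abs(q)<31; w=np.clip(r-105,0,None)*k
        if w.sum(): print('ends',a,b,'bubble',(w*q).sum()/w.sum(),'rel',(w*q).sum()/w.sum()-(a+b)/2 if a and b else None)
E
python3 bub.py; python3 d.py .5942 -.1203 .108 1.2
```

```text
top
[[-50 -48 -46 -44 -42 -40 -38 -36 -34 -32 -30 -28 -26 -24 -22 -20 -18 -16 -14 -12 -10  -8  -6  -4  -2   0   2   4   6   8  10  12  14  16  18  20  22  24  26  28  30  32  34  36  38  40  42  44  46  48  50]
 [162 163 163 163 157 123  89  79  82  83  84  85  87  88  88  86  84  82  70  67  73  79  91 134 168 183 186 187 179 142  97  76  76  78  79  79  81  84  85  87  88  88  88  91 121 153 163 163 163 163 162]
 [172 172 172 173 170 153 141 140 143 144 145 147 148 149 149 147 145 143 119 116 130 140 143 163 181 189 191 192 184 151 122 125 137 141 140 141 143 145 147 148 149 149 149 140 148 165 173 172 172 172 172]
 [177 177 178 177 169 134 102  93  96  98  99 100 101 102 102 100  98  96  82  79  87  93 101 138 169 183 187 188 179 143 100  86  91  94  94  95  97  98 100 101 102 102 102 102 132 168 178 178 178 177 177]]
ends -39.629261523485184 37.637126699090004 bubble 2.219643869768828 rel 3.215711281966418
scene
[[-50 -48 -46 -44 -42 -40 -38 -36 -34 -32 -30 -28 -26 -24 -22 -20 -18 -16 -14 -12 -10  -8  -6  -4  -2   0   2   4   6   8  10  12  14  16  18  20  22  24  26  28  30  32 
[... 179 characters left out ...]
 89  90  90  90  90  90  90  90  93 111 147 173 181 181 181 181]
 [189 189 190 190 187 170 144 134 139 144 146 146 145 146 146 146 146 146 139 122 111 119 134 149 169 187 196 197 196 187 156 120 117 132 143 147 148 148 148 148 147 147 147 148 153 168 184 189 189 189 190]
 [199 199 200 200 195 172 128 100  98 103 105 105 105 105 105 105 105 105 100  89  79  81  94 115 148 177 189 190 189 180 147 102  84  92 102 105 106 106 106 106 106 106 106 109 126 162 191 199 200 200 200]]
ends -37.93800788745284 38.176780223846436 bubble 4.128753863611517 rel 4.00936769541472
t 23.6 pos [ 0.5954 -0.1191  0.1093] psi 0.4059 F [-3.    6.37 11.65] w 0.0133 j6 -0.699
turn -45.50 then tx 0.13 ty -0.16 tz -0.07
```

carry_out:
  targets:
    - [1, -0.03, 0, -0.08, 2]
    - [1, -0.03, 0, -0.08, 2]
    - [1, 0, 0, 0, 2]
    - [1, 0, 0, 0, 2]
    - [1, 0, 0, 0, 2]
    - [1, 0, 0, 0, 2]
    - [1, 0, 0, 0, 0]
    - [1, 0, 0, 0, 0]
    - [1, 0, 0, 0, 0]
    - [1, 0, 0, 0, 0]
    - [1, 0, 0, 0, 0]
    - [1, 0, 0, 0, 0]
    - [1, 0, 0, 0, 0]
    - [1, 0, 0, 0, 0]
    - [1, 0, 0, 0, 0]
    - [1, 0, 0, 0, 0]
    - [1, 0, 0, 0, 0]
    - [1, 0, 0, 0, 0]
    - [1, 0, 0, 0, 0]
    - [1, 0, 0, 0, 0]

```text
time: 25.6
tool_pos: [0.5955, -0.1188, 0.1097]
ee_rot: [1.318, 1.565, -0.057]
wrist_force: [-1.7, 5.2, 11.1]
width: 0.014
```

```bash
python3 bub.py; python3 d.py .5942 -.1203 .108 1.2
python3 - <<'E'
from h import *
t=snap('top');s=snap('scene')
a=cv2.resize(s['image'][195:250,260:340],None,fx=5,fy=5,interpolation=2);b=cv2.resize(t['image'][222:262,290:370],None,fx=5,fy=5,interpolation=2)
cv2.imwrite('pics/k3.png',np.vstack([a,b])[:,:,::-1])
E
```

```text
top
[[-50 -48 -46 -44 -42 -40 -38 -36 -34 -32 -30 -28 -26 -24 -22 -20 -18 -16 -14 -12 -10  -8  -6  -4  -2   0   2   4   6   8  10  12  14  16  18  20  22  24  26  28  30  32  34  36  38  40  42  44  46  48  50]
 [163 163 163 164 158 123  90  79  82  84  86  86  87  88  87  85  83  80  67  65  82 117 160 178 183 185 187 173 131  92  74  73  77  78  79  82  84  85  85  87  87  88  87  87 117 153 163 163 162 162 163]
 [172 172 172 173 170 153 142 140 143 145 146 147 148 149 148 147 145 141 117 114 133 154 175 185 188 190 191 184 159 133 121 127 137 140 140 142 145 145 147 148 149 150 149 139 147 165 172 172 172 172 172]
 [177 178 178 178 170 134 102  94  97  99 100 100 101 102 102 100  97  94  79  77  93 123 162 179 184 186 187 172 134  99  84  86  92  94  94  96  98  99  99 101 102 102 101  99 129 167 178 178 177 177 177]]
ends -39.63177466392517 37.857269644737244 bubble -0.5848883076339948 rel 0.3023642019599688
scene
[[-50 -48 -46 -44 -42 -40 -38 -36 -34 -32 -30 -28 -26 -24 -22 -20 -18 -16 -14 -12 -10  -8  -6  -4  -2   0   2   4   6   8  10  12  14  16  18  20  22  24  26  28  30  3
[... 183 characters left out ...]
9  90  90  90  90  90  90  90  93 113 149 175 182 182 182 181]
 [189 189 190 190 186 170 144 134 139 144 145 146 146 146 145 146 146 145 138 119 108 122 153 179 192 196 196 194 182 157 126 107 114 130 143 147 147 148 147 148 148 148 147 149 156 172 186 190 190 190 190]
 [200 200 200 200 195 171 128 100  98 103 104 105 105 105 105 105 105 105 101  88  77  90 128 165 184 190 190 186 167 132  96  78  79  91 102 105 106 106 106 107 106 107 106 109 128 165 193 200 200 200 199]]
ends -37.94675414264202 38.08357586711645 bubble 1.0524613825822593 rel 0.9840505203450443
t 25.9 pos [ 0.5955 -0.1188  0.1097] psi 0.1959 F [-0.53  5.31 11.03] w 0.0137 j6 -0.487
turn -57.53 then tx 0.17 ty -0.19 tz -0.06
```

View pics/k3.png

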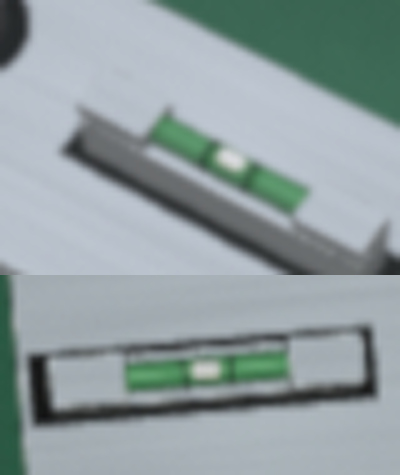

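In both views the bubble sits between the lines with equal gaps. In the top view the lines are at -12.7 and 11.3 and the bubble is from -7.3 to 6.0. I hold one more second to confirm it is steady.

carry_out:
  targets:
    - [1, 0, 0, 0, 0]
    - [1, 0, 0, 0, 0]
    - [1, 0, 0, 0, 0]
    - [1, 0, 0, 0, 0]
    - [1, 0, 0, 0, 0]
    - [1, 0, 0, 0, 0]
    - [1, 0, 0, 0, 0]
    - [1, 0, 0, 0, 0]
    - [1, 0, 0, 0, 0]
    - [1, 0, 0, 0, 0]

```text
time: 27.0
tool_pos: [0.5955, -0.1188, 0.1097]
ee_rot: [1.312, 1.565, -0.063]
wrist_force: [-0.5, 5.4, 11.5]
width: 0.0139
```

```bash
python3 bub.py | grep ends; python3 d.py .5942 -.1203 .108 1.2
```

```text
ends -39.61852866411209 37.85945442318916 bubble -0.5861133273853676 rel 0.29342379307609634
ends -37.93823808059096 38.07638718187809 bubble 1.0403659524696598 rel 0.9712914018260965
t 27.3 pos [ 0.5955 -0.1188  0.1097] psi 0.196 F [-1.62  5.04 10.15] w 0.0142 j6 -0.487
turn -57.53 then tx 0.17 ty -0.19 tz -0.06
```

Steady, so I hand the job in.

```bash
python3 -c "
from bench import robot
print(robot.close_job())"
```

```text
the job is handed in; nothing more can be done
None
```

I set the 150 mm level upright and lengthwise on the black strip and let go of it. I then gripped the knob by its wing, pressed the foot down, and turned the knob clockwise about 1.5 rad. The job was handed in at about 27 s with the knob still held. I moved none of the other things on purpose, and they looked undisturbed where they showed in the later crops, but I took no full picture of the bench at the end.

**Foot:** about 10–11 N down on the knob. I judged it was on the base plate from the sharp rise in stiffness while pressing; I could not see the foot itself.

**Bubble:** still steady after an extra second of holding.
- Measured against the two black lines, it was centred to about 0.1 mm in the top view and about -0.2 mm in the scene view.
- Measured against the end blocks, the offsets came out at +0.3 mm and +1.0 mm. I trusted the lines, because the block edges are skewed by the viewing angle.

**Sideways force:** about 5 N remained on the knob at the end.

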